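# Lock the blade cassette into the vegetable slicer

### The job

Get the vegetable slicer ready: push the blade cassette fully home in its channel, and only then swing the lever through its quarter turn behind the cassette until it is hard up against its end stop, and leave it there. Feel for both stops, keep every push or squeeze on the cassette and the lever below 20 N so that the plastic does not break, and do not disturb the oil bottle, the jar or the mug.

Things in the scene. Friction and masses are not known exactly. Their poses are not given: they have to be found in the camera images.
- slicer: Slicer, fixed to the worktop: white base 50 mm high with a flat deck, x = -90 to +150 mm, y = -70 to +110 mm in this frame. Origin on the worktop under the channel's centre line; z up. Two aluminium guides at y = +-36 mm (x = -45 to +115, top 64.5 mm above the worktop) form a channel along x, 63 mm clear, mouth at -x. White open chute over x = +25 to +120, y = +-46 mm, top 110 mm above the worktop.
- end_stop (a point): Middle of the face of the channel's end stop, at x = +100 mm in the slicer's frame, 54 mm above the worktop (under the chute). The cassette goes in towards the slicer's +x until its nose meets it.
- cassette: Black blade cassette, 140 (x) x 60 x 8 mm, about 0.14 kg, loose in the channel and partly drawn out; slides with about 1 N, held down by the guides' lips. Origin: centre of its underside; x along the slicer's +x. At its rear, x = -70 to -62 mm, an upright thumb plate 50 mm wide reaches 86 mm above the worktop. Fully home, its origin is at x = +30 mm in the slicer's frame.
- thumb (a point): Middle of the rear (-x) face of the cassette's thumb plate: the place to push, 74 mm above the worktop.
- pivot (a point): Point on the lever's upright pivot axis, 74 mm above the worktop, at x = -50, y = +80 mm in the slicer's frame. The hub here is 34 mm across.
- lever_end (a point): Point in the lever's outer grip, 95 mm from the pivot axis, 74 mm above the worktop. The lever is a straight grey bar 12 mm thick and 20 mm tall (63 to 83 mm above the worktop); the grip is an upright round post 16 mm across, 63 to 103 mm above the worktop.
- lever (a joint): Lever turn, rad. 0 = open, along the slicer's -x, beside the channel. Turns counterclockwise from above to its hard stop at 1.571: along the slicer's -y, 4 mm behind the thumb plate of a cassette that is home (one not home blocks it). Pushed square at 80 mm from the pivot it takes 6 N, rising evenly to 10 or 11 N, then sharply at the stop. Stays where left.
- oil: Bystander: upright amber oil bottle, 56 mm across, 190 mm tall. Origin at the centre of its underside.
- jar: Bystander: glass jar with a steel cap, 68 mm across, 90 mm tall. Origin at the centre of its underside.
- mug: Bystander: white mug, 80 mm across, 90 mm tall, handle to its +y. Origin at the centre of its underside.
Things that resemble listed ones, but are neither listed nor needed, are in the scene too. Of the things shaped like the cassette, the black one is meant.

How it is judged:
By the outcome, as a careful person would: the job done as asked, in the order asked, and still so for the second after the job is handed in, with the robot touching nothing.
It also fails if it takes over 67 s, if anything falls off the work surface, if the arm or the gripper's body presses on something with over 40 N, if the wrist force passes 120 N, or if a joint passes its speed limit or range.

### The arm

A 7-joint arm with a two-finger parallel gripper is mounted at the origin on the work surface. World frame = base frame: x ahead of the robot, y to its left, z up, the work surface at z = 0. Lengths are in mm, angles in rad, forces in N, time in s.
With the tool pointing down it reaches from about 425 to 875 mm from the base axis. Payload 4.7 kg.
Tool frame: the origin (TCP) lies at the centre of the arm's flange, where the gripper is bolted on; the fingertips stand 173 mm ahead of it and the grasp point (between the pads) lies 155 mm ahead of it (pinch_z is the distance from the TCP to the grasp point, in mm); z points along the fingers, y is the line along which they close (so a half turn about z gives the same grasp; the last joint's range is limited). The gripper opens to 85 mm and grips with 20 to 120 N. Pads are 22 mm wide; open, the fingers measure 114 mm over their backs; the gripper's body (76 mm by 85 mm) begins 54 mm behind the grasp point. The pads swing forward as they close: fully open they stand 13 mm farther back than shut.
Start: joints at [1.166, 0.321, -0.07, 1.45, 0.023, 1.371, -0.057], TCP at [264.316, -593.838, 404.749] pointing down, gripper open.
Joint ranges: [-2.86, 2.86], [-0.3, 2.09], [-1.38, 1.24], [0.06, 2.45], [-1.56, 4.7], [0.09, 2.05], [-2.69, 2.69]. Speed limits (rad/s): [2.57, 2.57, 3.14, 3.14, 3.14, 3.14, 3.14].

### API

Orientations are given as a unit quaternion [x, y, z, w].
In Python, from workcell import observe, camera, camera_params, sign_off, pinch_z gives the robot as it stands.
- The arm moves only by the tool drive_tool, never from a script. Its argument "steps" is a list of rows, each a list of 5 numbers: the shift along the tool's x, y, z in mm, then the turn about the tool's z in degrees, then the finger opening in mm, from 0 to 85.4. In form: [[x, y, z, roll, hand], ...]. A call has 1 to 8 rows; each row shifts and turns the commanded pose from where the row before left it, along the tool's axes as they then stand; what a row does not reach is not made up. A row lasts 1/8 s, in which the tool goes at most 62.5 mm and 10.7 degrees, less where a joint would pass 70% of its speed; a pose out of reach is approached as far as the arm can. A call is refused whole if a number of a shift passes 62.5 or a number of a turn 10.7, either way. A call with a gripper value outside its range is refused whole. The fingers move at their own pace and stop on an object; "grip_force" is the grip in N (left out, the last holds). Time passes only in rows, so rows that do not move let the fingers close. It gives the time, the measured TCP pose, the force, the opening and the grip force at its end, in the units of the state.
- observe(): the state, without advancing time (a new reading comes with each control period).
- camera(name): name is "side" or "top"; returns (picture, depth): 400x640x3 uint8, red, green, blue; 400x640 float32, mm along the optical axis (not along the pixel's ray), 0 where there is no reading.
- camera_params(name): a dict with "intrinsics" (3x3 intrinsics, pixels), "cam_to_world" (4x4, takes a point from camera to world coordinates). Camera axes: x right, y up, looking along -z (the intrinsics and any distortion apply to the point x, -y, -z); pixel columns grow to the right and rows downward; lengths in mm; the calibration is good to about 2 mm. A picture is of the moment at which its call begins. camera_params takes no time and is no camera call.
- sign_off(): hands the job in; it is judged then, once.
The state is a dict: "clock": time; "qpos": joint angles; "joint_velocities": joint speeds; "joint_torque": joint torques, N m; "position": TCP position; "orientation": TCP orientation; "ft_force": force on the tool from outside, world axes, zero at the start; "wrist_torque": the same for the moment, N m; "finger_gap": opening from 0.0 (shut) to 1.0 (fully open); "gripper_force": force on a finger pad.
Only numpy, scipy, OpenCV 4.12 (cv2) and the standard library are available. Lean on these libraries where they do the work, as an engineer would, in place of code of your own. Each camera call takes 0.05 s, during which the arm holds its last target. There are 200 camera calls.

## Working session

There is one attempt and no reset: what is moved stays moved. The work goes in short steps, Python scripts to look and compute and a tool call to move; the robot and the scene stay as the last step left them, time stands still between calls to the robot, and variables do not carry over. Pictures are saved under pics/ and viewed, at most 10 in all, crops included, and the job is handed in when it is done.

Besides the shell and the picture viewer there is one more tool, called after "Request:" as name([rows], argument=value, ...), one row to a line, values as JSON. drive_tool: Moves the arm, as the interface text tells. Its arguments: {"type":"object","properties":{"steps":{"type":"array","items":{"type":"array","items":{"type":"number"}}},"grip_force":{"type":"number"}},"required":["steps"]}

```bash
mkdir -p pics; cat > h.py <<'E'
import numpy as np, cv2
from workcell import *
def grab(n,f):
    p,d=camera(n); np.savez('pics/'+f+'.npz',p=p,d=d); cv2.imwrite('pics/'+f+'.png',p[:,:,::-1]); return p,d
def pts(n,d):
    c=camera_params(n);K=np.array(c['intrinsics']);T=np.array(c['cam_to_world'])
    v,u=np.mgrid[:400,:640]
    P=np.stack([(u-K[0,2])/K[0,0]*d,-(v-K[1,2])/K[1,1]*d,-d],-1)
    return P@T[:3,:3].T+T[:3,3]
E
python3 - <<'E'
from h import *
for n in('top','side'): grab(n,n+'0'); print(camera_params(n))
s=observe();print(s)
E
```

```text
{'intrinsics': array([[491.72409285,   0.        , 319.8361318 ],
       [  0.        , 491.72409285, 200.38828665],
       [  0.        ,   0.        ,   1.        ]]), 'cam_to_world': array([[ 2.29475257e-02,  9.91324203e-01, -1.29420768e-01,
         4.62097983e+02],
       [-9.99692646e-01,  2.39683143e-02,  6.33513005e-03,
         4.01338309e+01],
       [ 9.38216538e-03,  1.29235614e-01,  9.91569529e-01,
         1.01021509e+03],
       [ 0.00000000e+00,  0.00000000e+00,  0.00000000e+00,
         1.00000000e+00]])}
{'intrinsics': array([[413.97276566,   0.        , 323.42512883],
       [  0.        , 413.97276566, 200.32154302],
       [  0.        ,   0.        ,   1.        ]]), 'cam_to_world': array([[-9.41398616e-01,  2.41099510e-01, -2.35880632e-01,
         4.16088022e+02],
       [-3.37057755e-01, -6.46152566e-01,  6.84747349e-01,
         6.24419147e+02],
       [ 1.26773748e-02,  7.24125603e-01,  6.89551590e-01,
         6.52885041e+02],
       [ 0.00000000e+00,  0.00000000e+00,  0.00000000e+00,
         1.00000000e+00]])}
{'clock': 0.1, 'qpos': array([ 1.16604802,  0.32173759, -0.07008111,  1.4515284 ,  0.02261104,
        1.37079688, -0.05687993]), 'joint_velocities': array([ 0.00080457, -0.00104549, -0.00327277, -0.00209223, -0.0017983 ,
        0.00099487, -0.0014498 ]), 'joint_torque': array([ 1.60764057e-04, -4.94877005e+01, -3.84065174e-01, -3.15210378e+01,
        1.28616611e-02,  7.40867952e-03,  3.35406480e-05]), 'position': array([ 264.25619013, -593.66543961,  403.75227929]), 'orientation': array([ 9.78145649e-01,  2.07919167e-01, -2.25521408e-04, -8.10996211e-04]), 'ft_force': array([ 1.27242595,  0.19541388, -0.26166891]), 'wrist_torque': array([ 0.00124754,  0.04383015, -0.01653472]), 'gripper_force': 0.0, 'finger_gap': 1.0027974019713046}
```

View pics/top0.png

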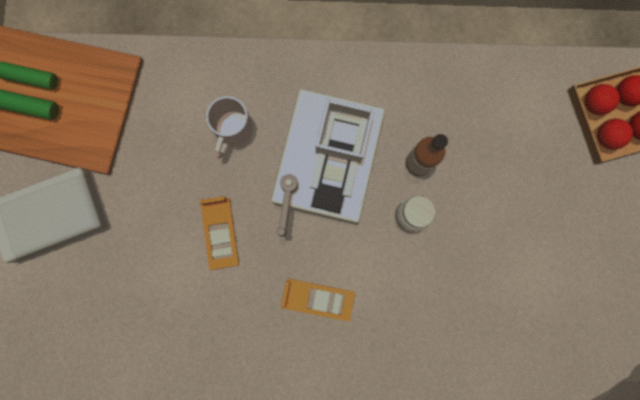

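View pics/side0.png

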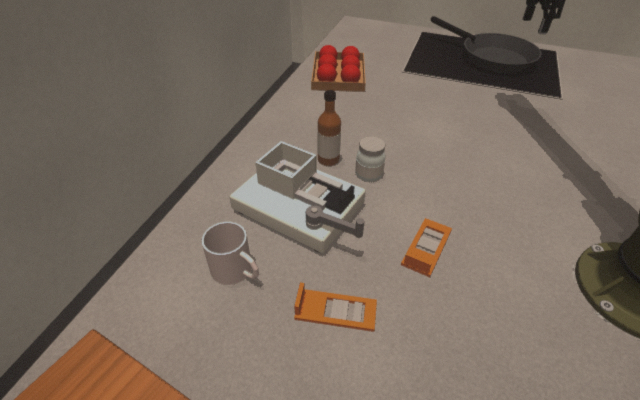

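The top view shows the slicer with its deck corners at (300,92), (383,106), (358,221) and (274,203). The cassette candidates are the black one in the channel at (330,195), with its thumb plate near (328,205), and two orange ones at (220,235) and (318,300). The black one in the channel fits. The lever hub is at (289,183) and its grip at (282,232). I'll measure these and check an enlarged crop.

```bash
python3 - <<'E'
from h import *
z=np.load('pics/top0.npz');p,d=z['p'],z['d'];P=pts('top',d)
roi=np.zeros((400,640),bool);roi[80:245,262:395]=1
m=roi&(P[...,2]>44)&(P[...,2]<115)&(d>0)
deck=roi&(abs(P[...,2]-50)<5)
print('deckz',np.median(P[deck][:,2]),deck.sum())
r=cv2.minAreaRect(P[deck][:,:2].astype(np.float32));print(r)
print(cv2.boxPoints(r))
# frame from rect
b=cv2.boxPoints(r);c=np.array(r[0])
e=[b[1]-b[0],b[2]-b[1]];L=max(e,key=np.linalg.norm);L=L/np.linalg.norm(L)
if L[0]<0:L=-L
N=np.array([-L[1],L[0]]);o=c-30*L-20*N
print('origin',o,'yaw',np.degrees(np.arctan2(L[1],L[0])))
Q=np.stack([(P[...,:2]-o)@L,(P[...,:2]-o)@N,P[...,2]],-1)
def st(n,k): print(n,k.sum(),Q[k].min(0).round(1),Q[k].max(0).round(1),np.median(Q[k],0).round(1))
st('post',roi&(Q[...,2]>92)&(Q[...,0]<-80))
st('lever',roi&(Q[...,2]>70)&(Q[...,1]>55))
st('chute',roi&(Q[...,2]>100)&(Q[...,0]>0))
st('plate',roi&(Q[...,2]>76)&(abs(Q[...,1])<40)&(Q[...,0]<0))
for n,(u,v) in dict(mug=(228,112),oil=(437,143),jar=(420,208)).items():
    k=np.zeros((400,640),bool);k[v-25:v+35,u-30:u+30]=1;k&=P[...,2]>60;k&=~((P[...,1]<0)&False)
    if n!='mug':k[:, :395]=0
    if n=='oil':k[190:]=0
    if n=='jar':k[:190]=0
    print(n,P[k].min(0).round(),P[k].max(0).round())
cv2.imwrite('pics/crop.png',cv2.resize(p[80:250,190:450,::-1],None,fx=3,fy=3,interpolation=cv2.INTER_CUBIC))
print(pinch_z if not callable(pinch_z) else pinch_z())
E
```

```text
deckz 49.887107442290585 6178
((680.9640502929688, 19.978164672851562), (179.6051025390625, 239.74966430664062), 77.75567626953125)
[[544.7707   -42.358414]
 [779.0666   -93.20473 ]
 [817.1574    82.31474 ]
 [582.8615   133.16106 ]]
origin [647.40487003   6.79554749] yaw -12.244321
post 145 [-188.2   -6.7   94.7] [-136.2   78.2 1010.2] [-188.2   -6.7 1010.2]
lever 568 [-151.6   62.8   70.1] [-33.2  96.1 106. ] [-75.2  75.1  84.7]
chute 712 [ 24.7 -45.9 100. ] [120.6  46.  114.2] [ 73.1   0.2 109.4]
plate 210 [-188.2  -24.6   76.4] [ -73.    25.  1010.2] [-80.6  -6.7  87.5]
mug [462.  40.  60.] [ 782.  258. 1010.]
oil [ 462. -194.   60.] [ 702.   40. 1010.]
jar [ 462. -182.   60.] [ 599.   40. 1010.]
154.70000000000002
```

View pics/crop.png

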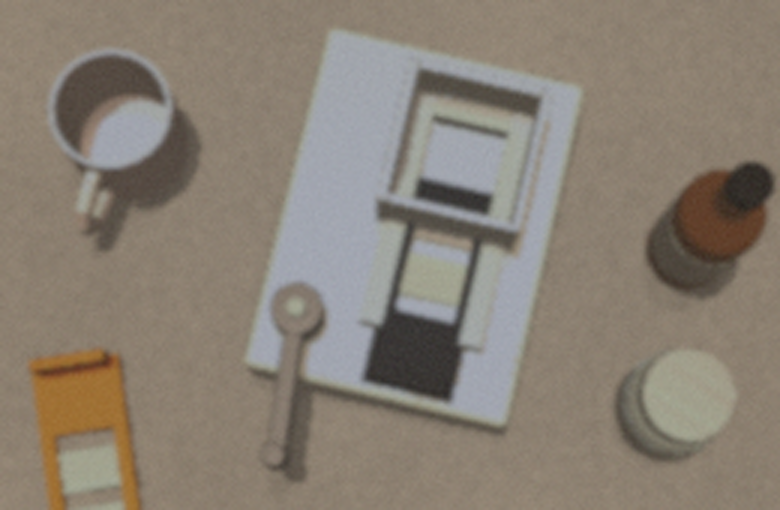

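The crop confirms it: the black cassette sits in the slicer channel, partly drawn out, with its thumb plate at the bottom, and the grey lever is open at the left. Slicer origin is at (647,7) with yaw -12.2°. The cassette needs about 41 mm of travel. I'll turn the tool to match the slicer, shut the fingers and head for the thumb plate.

Request:
drive_tool([
  [0,0,0,9.06,0],
  [0,0,0,9.06,0],
  [0,0,0,9.06,0],
  [0,0,0,9.06,0],
  [10,-50,0,0,0],
  [10,-50,0,0,0],
  [10,-50,0,0,0],
  [10,-50,0,0,0],
], grip_force=20)

```text
clock: 1.1
position: [346.3, -405.1, 404.3]
orientation: [0.994, -0.107, -0.0, -0.0]
ft_force: [1.2, 0.4, -0.3]
finger_gap: -0.003
gripper_force: 0.0
```

Request:
drive_tool([
  [10,-50,0,0,0],
  [10,-50,0,0,0],
  [10,-50,0,0,0],
  [10,-50,0,0,0],
  [10,-50,0,0,0],
  [10,-50,0,0,0],
  [10,-50,0,0,0],
  [0,-50,0,0,0],
])

```text
clock: 2.1
position: [499.5, -29.3, 404.4]
orientation: [0.994, -0.107, -0.0, -0.0]
ft_force: [0.7, -0.2, -0.3]
finger_gap: -0.002
gripper_force: 0.0
```

```bash
cat >> h.py <<'E'
from scipy.spatial.transform import Rotation as R
O=np.array([647.4,6.8]);yaw=np.radians(-12.24);L=np.array([np.cos(yaw),np.sin(yaw)]);N=np.array([-L[1],L[0]])
def sl(xy): q=np.asarray(xy)[:2]-O; return np.array([q@L,q@N])
def rep():
    s=observe();r=R.from_quat(s['orientation']).as_matrix();f=s['ft_force']
    print('t',s['clock'],'tcp slicer',sl(s['position']).round(1),'tip z',round(s['position'][2]-173,1),'toolyaw rel',round(np.degrees(np.arctan2(r[1,0],r[0,0])-yaw),2),'zaxis',r[:,2].round(3),'F sl',(f[:2]@L).round(2),(f[:2]@N).round(2),f[2].round(2),'gap',round(s['finger_gap'],3))
E
python3 -c "
from h import *
rep()
z=np.load('pics/top0.npz');P=pts('top',z['d']);Q=np.concatenate([(P[...,:2]-O)@np.c_[L,N],P[...,2:]],-1)
ok=(z['d']>0)&(Q[...,2]<150)
for n,k in dict(plate=ok&(Q[...,2]>78)&(abs(Q[...,1])<30)&(Q[...,0]<0)&(Q[...,0]>-120),post=ok&(Q[...,2]>95)&(Q[...,0]<-110)&(Q[...,0]>-170)&(abs(Q[...,1]-80)<25),jar=ok&(Q[...,2]>75)&(Q[...,1]<-90)&(P[...,0]<610),mug=ok&(Q[...,2]>75)&(Q[...,1]>120)).items(): print(n,k.sum(),np.percentile(Q[k],[2,50,98],axis=0).round(1).tolist())
"
```

```text
t 2.1 tcp slicer [-136.9  -66.6] tip z 231.4 toolyaw rel -0.01 zaxis [-0.  0. -1.] F sl 0.75 -0.09 -0.33 gap -0.002
plate 122 [[-81.1, -23.5, 80.3], [-77.4, -0.5, 85.6], [-73.1, 23.8, 90.0]]
post 58 [[-150.9, 63.8, 98.9], [-143.8, 70.2, 103.0], [-136.6, 77.0, 105.8]]
jar 804 [[-73.3, -200.0, 82.3], [-46.5, -172.5, 90.0], [-19.2, -145.8, 93.5]]
mug 464 [[-7.6, 188.5, 75.5], [42.6, 229.8, 87.5], [84.9, 264.8, 92.1]]
```

Request:
drive_tool([
  [9,-33,0,0,0],
  [9,-33,0,0,0],
  [0,0,40,0,0],
  [0,0,40,0,0],
  [0,0,40,0,0],
  [0,0,35,0,0],
  [0,0,10,0,0],
  [0,0,0,0,0],
])

```text
clock: 3.1
position: [530.6, 29.9, 239.7]
orientation: [0.994, -0.107, -0.0, -0.0]
ft_force: [-0.3, 0.1, 1.4]
finger_gap: -0.002
gripper_force: 0.0
```

```bash
python3 -c "
from h import *
rep()
grab('side','s1');rep()"
```

```text
t 3.1 tcp slicer [-119.    -2.2] tip z 66.7 toolyaw rel 0.0 zaxis [-0.001  0.    -1.   ] F sl -0.35 0.03 1.36 gap -0.002
t 3.15 tcp slicer [-118.5   -2. ] tip z 67.6 toolyaw rel -0.0 zaxis [ 0.001  0.    -1.   ] F sl 0.24 0.07 0.78 gap 0.001
```

View pics/s1.png

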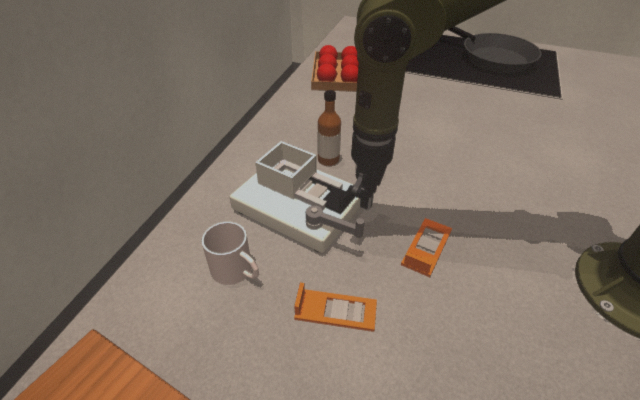

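The side view shows the shut fingers at (366,198), just behind the thumb plate and clear of the lever post at (360,228) and the jar. Next I'll push.

Request:
drive_tool([
  [6,0,0,0,0],
  [6,0,0,0,0],
  [5,-1,0,0,0],
  [4,0,0,0,0],
  [4,0,0,0,0],
  [4,0,0,0,0],
  [3,0,0,0,0],
  [3,0,0,0,0],
])

```text
clock: 4.15
position: [565.1, 23.4, 239.6]
orientation: [0.994, -0.107, -0.0, 0.0]
ft_force: [0.3, 0.8, 0.0]
finger_gap: 0.0
gripper_force: 0.3
```

```bash
python3 -c "
from h import *
rep()"
```

```text
t 4.15 tcp slicer [-84.   -1.2] tip z 66.6 toolyaw rel 0.0 zaxis [-0. -0. -1.] F sl 0.13 0.8 0.03 gap 0.0
```

Request:
drive_tool([
  [4,0,0,0,0],
  [4,0,0,0,0],
  [4,0,0,0,0],
  [4,0,0,0,0],
  [3,0,0,0,0],
  [3,0,0,0,0],
  [2,0,0,0,0],
  [0,0,0,0,0],
])

```text
clock: 5.15
position: [588.7, 18.3, 239.7]
orientation: [0.994, -0.107, 0.0, 0.0]
ft_force: [-0.5, 0.4, 0.7]
finger_gap: 0.004
gripper_force: 0.0
```

Request:
drive_tool([
  [1,0,0,0,0],
  [1,0,0,0,0],
  [0,0,0,0,0],
])

```text
clock: 5.52
position: [590.5, 17.9, 239.7]
orientation: [0.994, -0.107, 0.0, 0.0]
ft_force: [-0.3, 0.5, -0.3]
finger_gap: 0.0
gripper_force: 0.2
```

```bash
python3 -c "
from h import *
rep()"
```

```text
t 5.525 tcp slicer [-57.9  -1.2] tip z 66.7 toolyaw rel -0.0 zaxis [ 0. -0. -1.] F sl -0.4 0.47 -0.27 gap 0.0
```

Next come 1 mm steps, checking the force after each short batch.

Request:
drive_tool([
  [1,0,0,0,0],
  [1,0,0,0,0],
  [1,0,0,0,0],
  [0,0,0,0,0],
])

```text
clock: 6.02
position: [593.6, 17.2, 239.7]
orientation: [0.994, -0.107, 0.0, 0.0]
ft_force: [0.3, -0.7, 1.0]
finger_gap: 0.001
gripper_force: 0.1
```

Request:
drive_tool([
  [0.7,0,0,0,0],
  [0.7,0,0,0,0],
  [0,0,0,0,0],
])

```text
clock: 6.4
position: [594.8, 16.9, 239.7]
orientation: [0.994, -0.107, 0.0, 0.0]
ft_force: [0.1, -0.2, -0.2]
finger_gap: -0.001
gripper_force: 0.1
```

Request:
drive_tool([
  [0.7,0,0,0,0],
  [0.7,0,0,0,0],
  [0,0,0,0,0],
])

```text
clock: 6.78
position: [596.3, 16.6, 239.7]
orientation: [0.994, -0.107, 0.0, 0.0]
ft_force: [-0.1, -0.3, -0.0]
finger_gap: 0.0
gripper_force: 0.1
```

```bash
python3 - <<'E'
from h import *
rep()
p,d=grab('side','s2')
cv2.imwrite('pics/s2c.png',cv2.resize(p[120:270,220:420,::-1],None,fx=4,fy=4,interpolation=cv2.INTER_CUBIC))
E
```

```text
t 6.775 tcp slicer [-52.1  -1.3] tip z 66.7 toolyaw rel -0.01 zaxis [ 0. -0. -1.] F sl -0.01 -0.27 -0.05 gap 0.0
```

View pics/s2c.png

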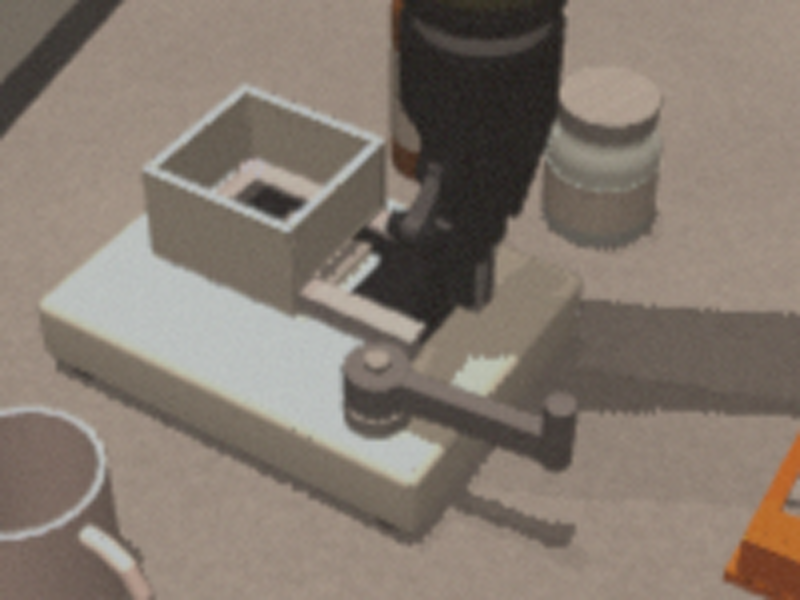

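The crop shows that the cassette has moved in. Its rear is now near the guide ends at about (430,320), with the fingers on the plate. I'll keep feeling for the stop.

Request:
drive_tool([
  [0.7,0,0,0,0],
  [0.7,0,0,0,0],
  [0,0,0,0,0],
])

```text
clock: 7.2
position: [597.6, 16.3, 239.7]
orientation: [0.994, -0.107, 0.0, 0.0]
ft_force: [-0.8, -0.1, -0.1]
finger_gap: 0.004
gripper_force: 0.1
```

Request:
drive_tool([
  [0.7,0,0,0,0],
  [0.7,0,0,0,0],
])

```text
clock: 7.45
position: [598.9, 16.1, 239.7]
orientation: [0.994, -0.107, -0.0, 0.0]
ft_force: [0.0, -0.3, 0.1]
finger_gap: -0.004
gripper_force: 0.3
```

Request:
drive_tool([
  [0.7,0,0,0,0],
  [0.7,0,0,0,0],
])

```text
clock: 7.7
position: [600.0, 15.8, 239.7]
orientation: [0.994, -0.107, -0.001, 0.0]
ft_force: [-3.2, 0.6, 2.7]
finger_gap: -0.005
gripper_force: 1.6
```

Request:
drive_tool([
  [0.5,0,0,0,0],
  [0,0,0,0,0],
])

```text
clock: 7.95
position: [600.2, 15.9, 239.7]
orientation: [0.994, -0.107, -0.001, 0.0]
ft_force: [-4.5, 1.2, 3.9]
finger_gap: 0.002
gripper_force: 2.6
```

Request:
drive_tool([
  [0.4,0,0,0,0],
  [0,0,0,0,0],
])

```text
clock: 8.2
position: [600.3, 15.9, 239.6]
orientation: [0.994, -0.107, -0.001, 0.0]
ft_force: [-6.5, 0.7, 5.3]
finger_gap: 0.006
gripper_force: 3.1
```

Request:
drive_tool([
  [0.6,0,0,0,0],
  [0,0,0,0,0],
])

```text
clock: 8.45
position: [600.5, 15.9, 239.5]
orientation: [0.994, -0.106, -0.002, 0.0]
ft_force: [-7.6, 0.9, 5.2]
finger_gap: -0.002
gripper_force: 3.8
```

```bash
python3 -c "
from h import *
rep()"
```

```text
t 8.45 tcp slicer [-47.7  -1.1] tip z 66.5 toolyaw rel 0.01 zaxis [-0.004 -0.    -1.   ] F sl -7.61 -0.78 5.2 gap -0.002
```

The stop is felt: the force rose to 7.6 N while the position held. I'll back off, rise, and go behind the lever post.

Request:
drive_tool([
  [-4,0,0,0,0],
  [-13,0,0,0,0],
  [-15,0,0,0,0],
  [0,0,-40,0,0],
  [0,0,-50,0,0],
  [-25,-35,0,0,0],
  [-25,-35,0,0,0],
  [-19,-29,0,0,0],
])

```text
clock: 9.45
position: [522.3, 135.4, 329.9]
orientation: [0.994, -0.106, 0.0, 0.0]
ft_force: [0.7, -0.2, -0.3]
finger_gap: 0.002
gripper_force: 0.0
```

Request:
drive_tool([
  [0,0,0,10.5,0],
  [0,0,0,10.5,0],
  [0,0,0,10.5,0],
  [0,0,0,10.5,0],
  [0,0,0,10.5,0],
  [0,0,0,10.5,0],
  [0,0,0,10.5,0],
  [0,0,0,10.5,0],
])

```text
clock: 10.45
position: [528.3, 125.1, 277.8]
orientation: [0.857, -0.511, -0.049, 0.033]
ft_force: [0.0, -0.9, -3.2]
finger_gap: 0.002
gripper_force: 0.0
```

```bash
python3 - <<'E'
from h import *
rep();print(observe()['qpos'].round(2))
p,d=grab('top','t2');P=pts('top',d);Q=np.concatenate([(P[...,:2]-O)@np.c_[L,N],P[...,2:]],-1)
ok=(d>0)&(Q[...,2]<125)
for n,k in dict(plate=ok&(Q[...,2]>78)&(abs(Q[...,1])<30)&(Q[...,0]<10)&(Q[...,0]>-120),post=ok&(Q[...,2]>95)&(Q[...,0]<-110)&(Q[...,0]>-170)&(abs(Q[...,1]-75)<25)).items(): print(n,k.sum(),np.percentile(Q[k],[2,50,98],axis=0).round(1).tolist() if k.any() else '')
cv2.imwrite('pics/t2c.png',cv2.resize(p[80:270,200:450,::-1],None,fx=3,fy=3,interpolation=cv2.INTER_CUBIC))
E
```

```text
t 10.45 tcp slicer [-141.5   90.3] tip z 104.8 toolyaw rel -49.56 zaxis [-0.118 -0.006 -0.993] F sl 0.2 -0.92 -3.21 gap 0.002
[-1.04  0.33  0.9   1.85 -0.29  1.22 -2.68]
plate 123 [[-39.6, -23.5, 79.8], [-36.1, 0.3, 86.0], [-31.7, 23.6, 88.8]]
post 1 [[-145.4, 63.3, 95.7], [-145.4, 63.3, 95.7], [-145.4, 63.3, 95.7]]
```

View pics/t2c.png

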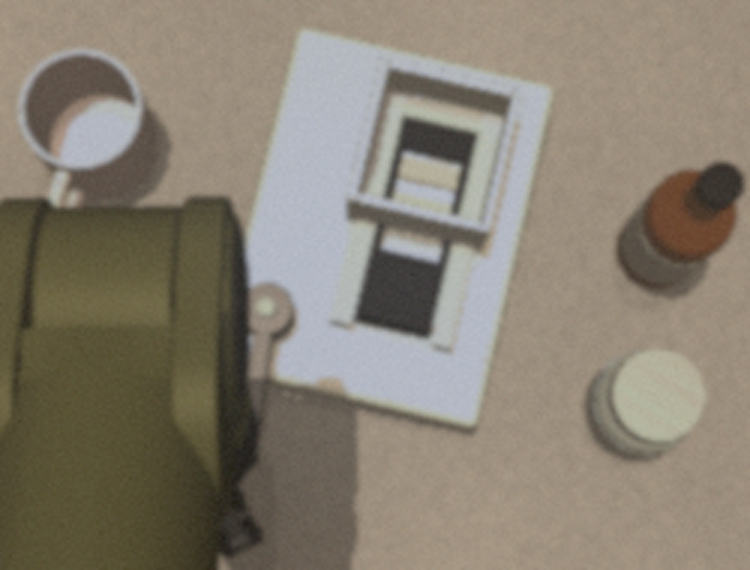

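The plate now spans x = -39.6 to -31.7 in the slicer frame, so the cassette is home. However, joint 7 reached its limit and the tool sagged. I'll roll back and use the opposite roll, which gives the same finger shape pushed with the -x face.

Request:
drive_tool([
  [0,0,0,-8,0],
  [0,0,0,-10,0],
  [0,0,0,-10,0],
  [0,0,0,-10,0],
])

```text
clock: 11.0
position: [528.9, 125.7, 278.1]
orientation: [0.978, -0.199, -0.057, 0.015]
ft_force: [-0.0, -0.1, 0.1]
finger_gap: -0.003
gripper_force: 0.0
```

```bash
python3 -c "
from h import *
rep();print(observe()['qpos'].round(2))"
```

```text
t 11.0 tcp slicer [-141.    91.1] tip z 105.1 toolyaw rel -10.92 zaxis [-0.117 -0.007 -0.993] F sl -0.0 -0.09 0.07 gap -0.003
[-0.93  0.3   0.76  1.84 -0.23  1.21 -2.05]
```

Tilt can't be commanded back, so the tool stays leaning about 7°, which is tolerable. First I'll rise and roll the other way.

Request:
drive_tool([
  [0,0,-30,0,0],
  [0,0,-10,-10.5,0],
  [0,0,0,-10.5,0],
  [0,0,0,-10.5,0],
  [0,0,0,-10.5,0],
  [0,0,0,-10.5,0],
  [0,0,0,-10.5,0],
  [0,0,0,-10.5,0],
])

```text
clock: 12.0
position: [533.6, 125.8, 318.2]
orientation: [0.903, 0.426, -0.054, -0.022]
ft_force: [0.4, 0.1, -0.3]
finger_gap: -0.001
gripper_force: 0.0
```

Request:
drive_tool([
  [0,0,0,-10.5,0],
  [0,0,0,-10.5,0],
  [0,0,0,-10.5,0],
])

```text
clock: 12.38
position: [533.6, 125.8, 318.3]
orientation: [0.753, 0.655, -0.046, -0.035]
ft_force: [-0.5, -0.1, -0.7]
finger_gap: 0.002
gripper_force: 0.0
```

```bash
cat >> h.py <<'E'
def pose():
    s=observe();return s['position'],R.from_quat(s['orientation']).as_matrix()
def ref(s=160):
    p,r=pose();q=p+s*r[:,2];return sl(q),q[2]
def shift(xy,z,s=160):  # tool-frame shift to bring point s mm ahead of the flange to slicer xy, height z
    p,r=pose();w=np.r_[O+xy[0]*L+xy[1]*N,z];return r.T@(w-p-s*r[:,2])
E
python3 -c "
from h import *
rep();print(observe()['qpos'].round(2),ref())
print(shift((-147,100),ref()[1]).round(1),shift((-147,100),82).round(1))"
```

```text
t 12.375 tcp slicer [-136.4   92.2] tip z 145.3 toolyaw rel 94.31 zaxis [-0.116 -0.007 -0.993] F sl -0.51 -0.21 -0.72 gap 0.002
[-0.73  0.23  0.53  1.78 -0.14  1.28 -0.3 ] (array([-154.34426628,   87.11824096]), np.float64(159.37476345718702))
[12.3  8.2 -1.2] [14.1 17.  75.6]
```

Request:
drive_tool([
  [12.3,8.2,-1.2,0,0],
  [0.6,3,26,0,0],
  [0.6,3,26,0,0],
  [0.6,3,25,0,0],
  [0,0,0,0,0],
])

```text
clock: 13.0
position: [543.5, 137.2, 238.6]
orientation: [0.756, 0.651, -0.049, -0.036]
ft_force: [0.3, 0.8, 0.2]
finger_gap: 0.0
gripper_force: 0.0
```

```bash
python3 - <<'E'
from h import *
rep();print(ref())
p,d=grab('side','s3')
cv2.imwrite('pics/s3c.png',cv2.resize(p[100:290,200:440,::-1],None,fx=3,fy=3,interpolation=cv2.INTER_CUBIC))
E
```

```text
t 13.0 tcp slicer [-129.2  105.4] tip z 65.6 toolyaw rel 93.78 zaxis [-0.12  -0.009 -0.993] F sl 0.08 0.85 0.22 gap 0.0
(array([-147.68842734,   99.84208894]), np.float64(79.73454700735672))
```

View pics/s3c.png

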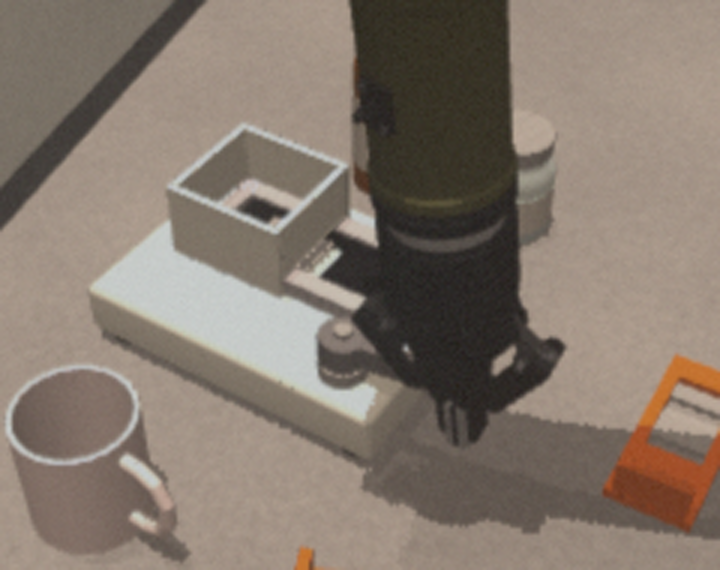

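The side crop shows the shut fingers at (460,430) on the far (+y) side of the lever post, clear of the mug. I'll rise a little and plan the arc.

```bash
cat >> h.py <<'E'
PV=np.array([-50.,80.])
def arc(degs,d,z=86,s=160):
    p,r=pose();y0=np.degrees(np.arctan2(r[1,0],r[0,0])-yaw)%360
    q=PV-ref(s)[0]; 
    for g in degs:
        a=np.radians(g);u=np.array([-np.cos(a),-np.sin(a)]);t=np.array([np.sin(a),-np.cos(a)])
        xy=PV+95*u-d*t;w=np.r_[O+xy[0]*L+xy[1]*N,z]
        k=r.T@(w-p-s*r[:,2]);roll=y0-(90+g);y0=90+g
        print(g,k.round(2),round(roll,2))
        p=p+r@k;r2=r@R.from_euler('z',roll,degrees=True).as_matrix()
        p=p+s*(r[:,2]-r2[:,2]);r=r2
E
python3 -c "
from h import *
arc([6],28);arc([6,10,14,18,22,26,30,34],17)"
```

```text
6 [-2.29 -1.45 -4.67] -2.2
6 [-13.28  -1.    -4.44] -2.2
10 [-6.67 -0.93  0.25] -4
14 [-6.67 -0.93  0.2 ] -4
18 [-6.67 -0.94  0.15] -4
22 [-6.67 -0.94  0.09] -4
26 [-6.67 -0.94  0.04] -4
30 [-6.67 -0.95 -0.02] -4
34 [-6.67 -0.95 -0.08] -4
```

Request:
drive_tool([
  [0,-0.8,-6,-2,0],
  [-4,0,0,0,0],
  [-3,0,0,0,0],
  [0,0,0,0,0],
])

```text
clock: 13.55
position: [543.4, 129.2, 246.9]
orientation: [0.745, 0.665, -0.046, -0.036]
ft_force: [1.1, 0.3, -0.3]
finger_gap: 0.001
gripper_force: 0.0
```

Request:
drive_tool([
  [-2,0,0,0,0],
  [-2,0,0,0,0],
  [0,0,0,0,0],
])

```text
clock: 13.92
position: [542.9, 125.8, 246.6]
orientation: [0.744, 0.665, -0.047, -0.036]
ft_force: [0.2, 0.7, -0.5]
finger_gap: 0.002
gripper_force: 0.2
```

Request:
drive_tool([
  [-1.5,0,0,0,0],
  [-1.5,0,0,0,0],
  [0,0,0,0,0],
])

```text
clock: 14.3
position: [542.6, 124.4, 246.7]
orientation: [0.744, 0.666, -0.045, -0.037]
ft_force: [0.3, 5.0, -1.9]
finger_gap: -0.001
gripper_force: 2.5
```

```bash
python3 -c "
from h import *
rep();print(ref())
arc([6,10,14,18,22,26],16)"
```

```text
t 14.3 tcp slicer [-127.4   92.7] tip z 73.7 toolyaw rel 95.92 zaxis [-0.116 -0.006 -0.993] F sl -0.78 4.92 -1.88 gap -0.001
(array([-145.36399821,   87.78387933]), np.float64(87.76757684028149))
6 [-1.68 -0.76  1.9 ] -0.08
10 [-6.66 -0.86  0.23] -4
14 [-6.67 -0.87  0.17] -4
18 [-6.67 -0.87  0.12] -4
22 [-6.67 -0.87  0.07] -4
26 [-6.67 -0.88  0.01] -4
```

Request:
drive_tool([
  [-3.33,-0.5,0,-2,0],
  [-3.33,-0.5,0,-2,0],
  [-3.33,-0.5,0,-2,0],
  [-3.33,-0.5,0,-2,0],
])

```text
clock: 14.8
position: [539.6, 111.6, 246.9]
orientation: [0.695, 0.716, -0.043, -0.04]
ft_force: [0.1, 5.5, -2.2]
finger_gap: 0.0
gripper_force: 3.1
```

```bash
cat >> h.py <<'E'
def lev():
    rep();q,z=ref();v=q-PV;s=observe();p,r=pose()
    a=np.degrees(np.arctan2(r[1,0],r[0,0])-yaw)%360-90
    A=np.radians(a);u=np.array([-np.cos(A),-np.sin(A)]);t=np.array([np.sin(A),-np.cos(A)])
    f=s['ft_force'];F=np.array([f[:2]@L,f[:2]@N])
    print('yawtheta',a.round(2),'radial',(v@u).round(1),'behind',(-v@t).round(1),'z',z.round(1),'Ft',(-F@t).round(1),'Fr',(F@u).round(1))
E
python3 -c "
from h import *
lev()"
```

```text
t 14.8 tcp slicer [-127.6   79.6] tip z 73.9 toolyaw rel 103.97 zaxis [-0.117 -0.006 -0.993] F sl -1.05 5.45 -2.22 gap 0.0
yawtheta 13.97 radial 94.2 behind 18.0 z 88.0 Ft 5.5 Fr -0.3
```

Request:
drive_tool([
  [-6.67,-1,0.2,-4,0],
  [-6.67,-1,0.15,-4,0],
  [-6.67,-1,0.1,-4,0],
  [-6.67,-1,0.1,-4,0],
  [-6.67,-1,0,-4,0],
  [-6.67,-1,0,-4,0],
])

```text
clock: 15.55
position: [541.3, 71.7, 247.0]
orientation: [0.53, 0.846, -0.034, -0.049]
ft_force: [-2.7, 7.2, 4.2]
finger_gap: 0.003
gripper_force: 3.8
```

```bash
python3 -c "
from h import *
lev();arc([42,46,50,54,58,62,66],17.5)"
```

```text
t 15.55 tcp slicer [-117.5   40.9] tip z 74.0 toolyaw rel 127.89 zaxis [-0.119 -0.005 -0.993] F sl -4.15 6.42 4.2 gap 0.003
yawtheta 37.89 radial 94.8 behind 18.1 z 88.2 Ft 7.6 Fr -0.7
42 [-7.58 -1.05  1.93] -4.11
46 [-6.66 -1.02 -0.26] -4
50 [-6.66 -1.02 -0.31] -4
54 [-6.65 -1.02 -0.36] -4
58 [-6.65 -1.03 -0.41] -4
62 [-6.65 -1.03 -0.46] -4
66 [-6.64 -1.03 -0.51] -4
```

Request:
drive_tool([
  [-6.67,-1,-0.1,-4,0],
  [-6.67,-1,-0.2,-4,0],
  [-6.67,-1,-0.3,-4,0],
  [-6.67,-1,-0.3,-4,0],
  [-6.67,-1,-0.4,-4,0],
  [-6.67,-1,-0.4,-4,0],
  [-6.67,-1,-0.5,-4,0],
  [-6.67,-1,-0.5,-4,0],
])

```text
clock: 16.55
position: [568.3, 25.6, 246.9]
orientation: [0.277, 0.959, -0.02, -0.058]
ft_force: [-6.3, 5.8, 7.6]
finger_gap: 0.001
gripper_force: 4.6
```

```bash
python3 -c "
from h import *
lev()"
```

```text
t 16.55 tcp slicer [-81.3   1.6] tip z 73.9 toolyaw rel 159.82 zaxis [-0.122 -0.005 -0.992] F sl -7.38 4.33 7.58 gap 0.001
yawtheta 69.82 radial 95.6 behind 18.4 z 88.1 Ft 8.4 Fr -1.5
```

Request:
drive_tool([
  [-3.33,-0.4,-0.5,-2,0],
  [-3.33,-0.4,-0.5,-2,0],
  [-3.33,-0.5,-0.5,-2,0],
  [-3.33,-0.5,-0.5,-2,0],
  [-3.33,-0.5,-0.5,-2,0],
  [-3.33,-0.5,-0.5,-2,0],
  [0,0,0,0,0],
])

```text
clock: 17.42
position: [584.4, 13.3, 247.1]
orientation: [0.177, 0.982, -0.014, -0.06]
ft_force: [-5.8, 3.7, 3.6]
finger_gap: -0.001
gripper_force: 3.9
```

```bash
python3 -c "
from h import *
lev()"
```

```text
t 17.425 tcp slicer [-62.9  -7. ] tip z 74.1 toolyaw rel 171.7 zaxis [-0.124 -0.007 -0.992] F sl -6.42 2.44 3.63 gap -0.001
yawtheta 81.7 radial 95.9 behind 18.4 z 88.3 Ft 6.7 Fr -1.5
```

Request:
drive_tool([
  [-1.67,-0.2,-0.2,-1,0],
  [-1.67,-0.2,-0.2,-1,0],
  [-1.67,-0.2,-0.2,-1,0],
  [-1.67,-0.2,-0.2,-1,0],
  [-1.67,-0.2,-0.2,-1,0],
])

```text
clock: 18.05
position: [591.6, 9.4, 247.1]
orientation: [0.133, 0.989, -0.012, -0.062]
ft_force: [-9.0, 2.4, 4.6]
finger_gap: -0.005
gripper_force: 4.7
```

```bash
python3 -c "
from h import *
lev()"
```

```text
t 18.05 tcp slicer [-55.1  -9.3] tip z 74.1 toolyaw rel 176.73 zaxis [-0.125 -0.007 -0.992] F sl -9.33 0.44 4.63 gap -0.005
yawtheta 86.73 radial 95.9 behind 19.0 z 88.3 Ft 9.3 Fr 0.1
```

Next, 0.8 mm / 0.5° rows toward the stop.

Request:
drive_tool([
  [-0.83,-0.1,-0.1,-0.5,0],
  [-0.83,-0.1,-0.1,-0.5,0],
  [-0.83,-0.1,-0.1,-0.5,0],
])

```text
clock: 18.42
position: [593.9, 8.3, 247.1]
orientation: [0.121, 0.991, -0.011, -0.062]
ft_force: [-8.8, 3.0, 4.5]
finger_gap: 0.001
gripper_force: 4.7
```

Request:
drive_tool([
  [-0.83,-0.1,-0.1,-0.5,0],
  [-0.83,-0.1,-0.1,-0.5,0],
])

```text
clock: 18.68
position: [595.4, 7.6, 247.1]
orientation: [0.112, 0.992, -0.011, -0.062]
ft_force: [-9.0, 2.9, 4.5]
finger_gap: -0.002
gripper_force: 4.7
```

```bash
python3 -c "
from h import *
lev()"
```

```text
t 18.675 tcp slicer [-51.  -10.2] tip z 74.1 toolyaw rel 179.22 zaxis [-0.126 -0.008 -0.992] F sl -9.41 0.97 4.51 gap -0.002
yawtheta 89.22 radial 95.9 behind 19.1 z 88.4 Ft 9.4 Fr -0.8
```

Request:
drive_tool([
  [-0.6,0,0,-0.4,0],
  [-0.6,0,0,-0.4,0],
])

```text
clock: 18.92
position: [596.6, 7.1, 247.0]
orientation: [0.105, 0.992, -0.011, -0.062]
ft_force: [-8.8, 1.9, 4.1]
finger_gap: -0.006
gripper_force: 4.7
```

Request:
drive_tool([
  [-0.5,0,0,0,0],
  [0,0,0,0,0],
])

```text
clock: 19.18
position: [597.1, 6.9, 247.0]
orientation: [0.105, 0.992, -0.011, -0.062]
ft_force: [-8.9, 1.3, 4.9]
finger_gap: -0.002
gripper_force: 4.6
```

Request:
drive_tool([
  [-0.5,0,0,0,0],
  [0,0,0,0,0],
])

```text
clock: 19.42
position: [597.6, 6.8, 247.0]
orientation: [0.105, 0.992, -0.011, -0.062]
ft_force: [-8.0, 1.9, 4.8]
finger_gap: 0.001
gripper_force: 4.7
```

Request:
drive_tool([
  [-0.5,0,0,0,0],
  [-0.5,0,0,0,0],
])

```text
clock: 19.68
position: [598.3, 6.6, 247.0]
orientation: [0.105, 0.992, -0.011, -0.063]
ft_force: [-11.0, 2.6, 6.7]
finger_gap: -0.005
gripper_force: 5.7
```

Request:
drive_tool([
  [-0.5,0,0,0,0],
  [0,0,0,0,0],
])

```text
clock: 19.92
position: [598.5, 6.5, 246.9]
orientation: [0.105, 0.992, -0.011, -0.063]
ft_force: [-10.7, 2.3, 7.7]
finger_gap: 0.001
gripper_force: 6.1
```

Request:
drive_tool([
  [-0.4,0,0,0,0],
  [0,0,0,0,0],
])

```text
clock: 20.18
position: [598.7, 6.5, 246.8]
orientation: [0.105, 0.992, -0.011, -0.064]
ft_force: [-11.6, 2.5, 7.7]
finger_gap: -0.003
gripper_force: 6.6
```

```bash
python3 -c "
from h import *
lev()"
```

```text
t 20.175 tcp slicer [-47.6 -10.6] tip z 73.8 toolyaw rel 179.99 zaxis [-0.128 -0.008 -0.992] F sl -11.86 0.02 7.7 gap -0.003
yawtheta 89.99 radial 96.2 behind 17.4 z 88.2 Ft 11.9 Fr -0.0
```

Request:
drive_tool([
  [-0.5,0,-0.4,0,0],
  [0,0,0,0,0],
])

```text
clock: 20.42
position: [598.9, 6.5, 246.8]
orientation: [0.105, 0.992, -0.011, -0.064]
ft_force: [-12.3, 2.7, 7.5]
finger_gap: 0.0
gripper_force: 7.0
```

Request:
drive_tool([
  [-0.3,0,-0.3,0,0],
  [0,0,0,0,0],
])

```text
clock: 20.68
position: [599.0, 6.5, 246.9]
orientation: [0.105, 0.992, -0.011, -0.065]
ft_force: [-12.4, 2.3, 6.9]
finger_gap: 0.002
gripper_force: 7.1
```

The stop is felt: the force went from 8 N to about 12.5 N with almost no movement. I'll back off and check.

Request:
drive_tool([
  [2,0,0,0,0],
  [4,0,0,0,0],
  [15,0,0,0,0],
  [20,0,0,0,0],
  [10,0,-40,0,0],
  [20,0,-50,0,0],
  [50,0,-20,0,0],
  [50,0,0,0,0],
])

```text
clock: 21.68
position: [448.4, 42.9, 378.7]
orientation: [0.106, 0.993, -0.01, -0.056]
ft_force: [-0.2, 0.0, 0.5]
finger_gap: 0.002
gripper_force: 0.0
```

```bash
python3 - <<'E'
from h import *
lev()
p,d=grab('top','t4');P=pts('top',d);Q=np.concatenate([(P[...,:2]-O)@np.c_[L,N],P[...,2:]],-1)
ok=(d>0)&(Q[...,2]<125)
for n,k in dict(plate=ok&(Q[...,2]>84)&(abs(Q[...,1]-10)<15)&(Q[...,0]<10)&(Q[...,0]>-60),post=ok&(Q[...,2]>97)&(Q[...,0]<0)&(Q[...,0]>-120)&(abs(Q[...,1])<50),bar=ok&(abs(Q[...,2]-83)<5)&(Q[...,0]<-41)&(Q[...,0]>-90)&(Q[...,1]>10)&(Q[...,1]<55)).items(): print(n,k.sum(),np.percentile(Q[k],[2,50,98],axis=0).round(1).tolist() if k.any() else '')
cv2.imwrite('pics/t4c.png',cv2.resize(p[80:270,190:450,::-1],None,fx=3,fy=3,interpolation=cv2.INTER_CUBIC))
E
```

```text
t 21.675 tcp slicer [-202.1   -6.9] tip z 205.7 toolyaw rel 179.95 zaxis [-0.113 -0.008 -0.994] F sl -0.23 -0.01 0.49 gap 0.002
yawtheta 89.95 radial 92.1 behind 169.3 z 219.7 Ft 0.2 Fr 0.0
plate 105 [[-54.9, -4.3, 84.2], [-38.7, 10.0, 85.8], [-32.2, 24.4, 88.9]]
post 59 [[-56.8, -21.9, 99.1], [-50.0, -15.1, 102.5], [-42.8, -7.9, 106.0]]
bar 155 [[-55.5, 10.7, 80.0], [-49.8, 32.3, 83.8], [-43.9, 54.0, 87.6]]
```

View pics/t4c.png

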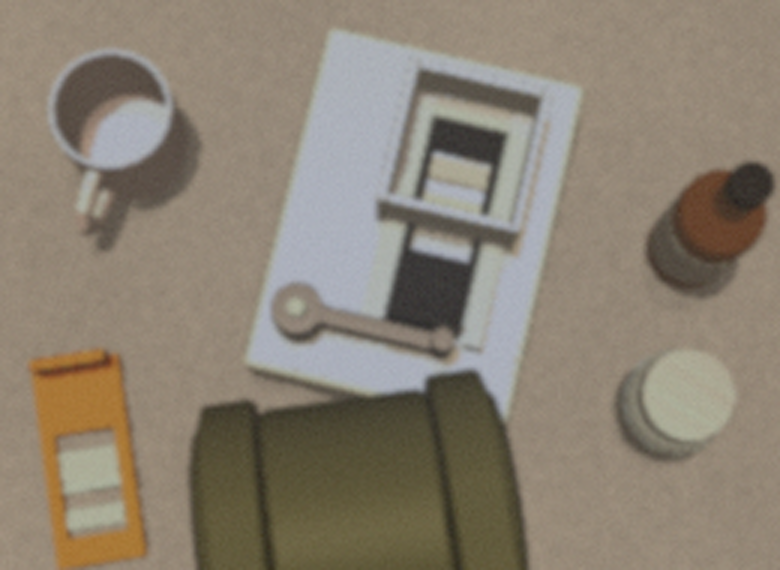

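The lever lies square behind the cassette, with its post at (-50,-15), exactly the closed position. The cassette is home, and the mug, bottle and jar are undisturbed at the same pixels as before. The robot is clear of everything.

```bash
python3 -c "
from workcell import *
print(sign_off())"
```

```text
the job is handed in; nothing more can be done
None
```

The job is handed in: the cassette went fully home first, then the lever was turned against its end stop and left there, with readings at the end of each move at most about 14.5 N and the bottle, jar and mug untouched.

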